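Make up a blood kit and a tissue kit

TASK

Make up the two sample kits from the stock on the bench pad. The blood kit, in the blue tray, gets the purple-capped and the red-capped tube, one in each square well, and the lancet carton in the long well; the tissue kit, in the yellow tray, gets the orange-lidded specimen jar and the amber bottle, one in each well. Set each thing down, without dropping it, upright and flat on the floor of its well, and leave the green-capped tube, the beaker and the forceps where they are.

Things in the scene. Friction and masses are not known exactly. Their poses are not given: they have to be found in the camera images.
- blue_tray: blood-kit tray: dark blue moulded tray that stays put, 144 mm (its x) by 134 mm (its y), 14 mm high. Origin: centre of its underside; z up. Three wells, 10 mm deep, with vertical walls; their floors are 4 mm above the underside. Two square tube wells, 54 by 54 mm, centred at (-39, -34) and (-39, +34) mm in the tray's own x, y; one long carton well, 66 mm along x by 104 mm along y, centred at (+33, 0) mm
- yellow_tray: tissue-kit tray: yellow moulded tray that stays put, 80 mm (its x) by 162 mm (its y), 14 mm high. Origin: centre of its underside; z up. Two square wells, 68 by 68 mm, 10 mm deep, vertical walls, floors 4 mm above the underside, centred at (0, -41) and (0, +41) mm in the tray's own x, y
- purple_tube_mid (a point): self-standing 25 mL screw-cap sample tube, frosted white, with a purple cap; upright. 82 mm tall; 30 mm diameter all the way up, the cap being its top 16 mm; about 35 g. The point is its centre, 41 mm above its underside; z points up
- red_tube_mid (a point): self-standing 25 mL screw-cap sample tube, frosted white, with a red cap; upright. 82 mm tall; 30 mm diameter all the way up, the cap being its top 16 mm; about 35 g. The point is its centre, 41 mm above its underside; z points up
- carton_mid (a point): small white carton of lancets with a green band low round its sides and a green stripe on top; 75 mm (its x) by 42 mm (its y) by 62 mm tall, about 70 g, standing upright: it is to be gripped across the 42 mm. The point is its centre, 31 mm above its underside; z points up
- jar_mid (a point): specimen jar, off-white with an orange screw lid, upright. 66 mm tall; 46 mm diameter all the way up, the lid being its top 16 mm; about 60 g. The point is its centre, 33 mm above its underside; z points up
- amber_bottle_mid (a point): small dark amber fixative bottle with a black cap, upright. 88 mm tall; body 40 mm diameter up to 56 mm, then a shoulder, cap 31 mm diameter over the top 18 mm; about 110 g. The point is its centre, 44 mm above its underside; z points up
- green_tube_mid (a point): self-standing 25 mL screw-cap sample tube, frosted white, with a green cap; upright. 82 mm tall; 30 mm diameter all the way up, the cap being its top 16 mm; about 35 g. The point is its centre, 41 mm above its underside; z points up. A spare, not needed in either kit: it stays where it stands. The stock and this tube stand on a flat pale blue bench pad 2 mm thick
- beaker_mid (a point): empty glass beaker, 72 mm diameter at the rim, 85 mm tall, upright on the bench beyond the stock; not part of the job. The point is its centre, 42 mm above its underside
- forceps_mid (a point): steel forceps lying flat on the bench between the robot and the stock, 132 mm long (its x), 17 mm wide, 7 mm high; not part of the job. The point is its centre

How it is judged:
By the outcome, as a careful person would: the job done as asked, in the order asked, and still so for the second after the job is handed in, with the robot touching nothing.
It also fails if it takes over 131 s, if anything falls off the work surface, if the arm or the gripper's body presses on something with over 40 N, if the wrist force passes 120 N, or if a joint passes its speed limit or range.

ROBOT

A 6-joint arm with a two-finger parallel gripper is mounted at the origin on the work surface. World frame = base frame: x ahead of the robot, y to its left, z up, the work surface at z = 0. Lengths are in m, angles in rad, forces in N, time in s.
With the tool pointing down it reaches from about 0.3 to 1 m from the base axis. Payload 5.1 kg.
Tool frame: the origin (TCP) lies at the very end of the fingers, on their centre line; the grasp point (between the pads) lies 19 mm behind it (r.tcp_to_grasp is the distance from the TCP to the grasp point, in m); z points along the fingers, y is the line along which they close (so a half turn about z gives the same grasp; the last joint's range is limited). The gripper opens to 95 mm and grips with 3 to 60 N. Pads are 20 mm wide; open, the fingers measure 119 mm over their backs; the gripper's body (75 mm by 180 mm) begins 59 mm behind the grasp point.
Start: joints at [1.159, 0.124, 1.65, -0, 1.367, -0.083], TCP at [0.21, 0.615, 0.215] pointing down, gripper open.
Joint ranges: [-2.61, 2.61], [-1.02, 2.33], [0.03, 2.71], [-1.35, 4.49], [0.32, 2.68], [-2.91, 2.91]. Speed limits (rad/s): [2.57, 2.57, 3.14, 3.14, 3.14, 3.14].

INTERFACE

Orientations are given as [roll, pitch, yaw] about the fixed x, y, z axes, in that order (R = Rz(yaw) Ry(pitch) Rx(roll)).
In Python, from rig import r gives the robot as it stands. The module is installed in compiled form; this text tells all that it offers.
- The arm moves only by the tool play_rows, never from a script. Its argument "plan" is a list of rows, each a list of 7 numbers: the turn, a rotation vector about the tool's x, y, z in units of 2 rad (1.0 is 2 rad), then the shift along the tool's x, y, z in units of 12 cm (1.0 is 12 cm), then the closure, from -1 (fully open) to 1 (shut). A call has 1 to 20 rows; each row is the pose to reach, as a shift and turn from the pose commanded when the call began, along the tool's axes at that moment; what a row does not reach only later rows make up. A row lasts 1/8 s, in which the tool goes at most 62.5 mm and 10.7 degrees, less where a joint would pass 70% of its speed; a pose out of reach is approached as far as the arm can. A call with a number of a shift or a turn outside -1 to 1 is refused whole. A call with a gripper value outside its range is refused whole. The fingers move at their own pace and stop on an object; the grip force is fixed at half the most. Time passes only in rows, so rows that repeat a pose let the fingers close. It gives the time, the measured TCP pose, the force, the opening and the grip force at its end, in the units of the state.
- r.observe(): the state, without advancing time (a new reading comes with each control period).
- r.camera(name): name is "scene" or "side" or "wrist"; returns a dict with "frame" (384x512x3 uint8, blue, green, red), "K" (3x3 intrinsics, pixels), "world_from_camera" (4x4, takes a point from camera to world coordinates); the wrist camera has in their place "tool_from_camera" (4x4, takes a point from camera to tool coordinates, whose origin is the TCP and whose axes are the flange's). Camera axes: x right, y up, looking along -z (the intrinsics and any distortion apply to the point x, -y, -z); pixel columns grow to the right and rows downward; lengths in m; the calibration is good to about 2 mm. A picture is of the moment at which its call begins: read the wrist's pose just before it. There is no depth.
- r.job_done(): hands the job in; it is judged then, once.
The state is a dict: "time_s": time; "joint_pos": joint angles; "dq": joint speeds; "effort": joint torques, N m; "tool_pos": TCP position; "ee_rot": TCP orientation; "contact_force": force on the tool from outside, world axes, zero at the start; "moment": the same for the moment, N m; "gripper_width": opening from 0.0 (shut) to 1.0 (fully open); "grip_force": force on a finger pad.
Only numpy, scipy, OpenCV 4.12 (cv2) and the standard library are available. Lean on these libraries where they do the work, as an engineer would, in place of code of your own. Each camera call takes 0.05 s, during which the arm holds its last target. There are 200 camera calls.

## Working session

There is one attempt and no reset: what is moved stays moved. The work goes in short steps, Python scripts to look and compute and a tool call to move; the robot and the scene stay as the last step left them, time stands still between calls to the robot, and variables do not carry over. Pictures are saved under pics/ and viewed, at most 18 in all, crops included, and the job is handed in when it is done.

Besides the shell and the picture viewer there is one more tool, called after "Call:" by a JSON object that holds its "method" and its "body", one argument or row to a line. play_rows: Moves the arm, as the interface text tells. Its arguments: {"type":"object","properties":{"plan":{"type":"array"}},"required":["plan"]}

```bash
mkdir -p pics; python3 - <<'E'
from rig import r
import cv2,numpy as np,pickle
s=r.observe();print({k:np.round(v,3) for k,v in s.items()})
for n in("scene","side","wrist"):
    c=r.camera(n);c['state']=s;pickle.dump(c,open(f"c0_{n}.pkl","wb"));cv2.imwrite(f"pics/0_{n}.png",c["frame"])
    print(n,[ (k,np.round(v,3).tolist()) for k,v in c.items() if k not in("frame","state")])
E
```

```text
{'time_s': np.float64(0.0), 'joint_pos': array([ 1.159,  0.125,  1.652, -0.   ,  1.367, -0.083]), 'dq': array([-0.001,  0.001,  0.002,  0.001,  0.002, -0.001]), 'effort': array([ 1.0000e-03, -4.1761e+01, -3.5993e+01,  7.7000e-02,  4.9000e-02,
       -0.0000e+00]), 'tool_pos': array([0.21 , 0.615, 0.213]), 'ee_rot': array([-3.14 , -0.   ,  2.813]), 'contact_force': array([-0.667,  0.809, -1.294]), 'moment': array([-0.02 ,  0.024,  0.031]), 'grip_force': np.float64(0.0), 'gripper_width': np.float64(0.999)}
scene [('K', [[447.731, 0.0, 261.26], [0.0, 447.731, 189.826], [0.0, 0.0, 1.0]]), ('world_from_camera', [[0.503, -0.693, 0.517, 1.102], [0.864, 0.4, -0.305, -0.347], [0.005, 0.6, 0.8, 0.896], [0.0, 0.0, 0.0, 1.0]])]
side [('K', [[431.521, 0.0, 254.637], [0.0, 431.521, 188.834], [0.0, 0.0, 1.0]]), ('world_from_camera', [[0.953, 0.17, -0.252, 0.327], [-0.303, 0.508, -0.806, -0.725], [-0.009, 0.845, 0.535, 0.55], [0.0, 0.0, 0.0, 1.0]])]
wrist [('K', [[310.616, 0.0, 255.039], [0.0, 310.616, 195.228], [0.0, 0.0, 1.0]]), ('tool_from_camera', [[0.0, 0.964, 0.266, 0.075], [1.0, -0.001, 0.001, -0.001], [0.001, 0.266, -0.964, -0.171], [0.0, 0.0, 0.0, 1.0]])]
```

View pics/0_scene.png

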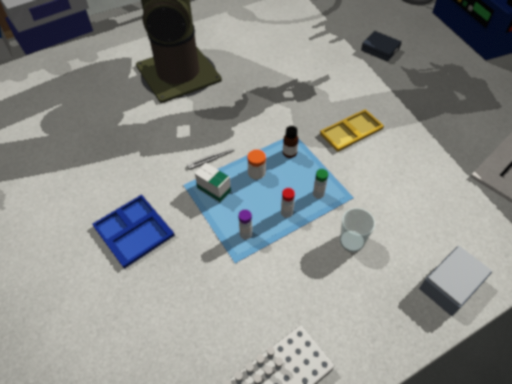

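View pics/0_side.png

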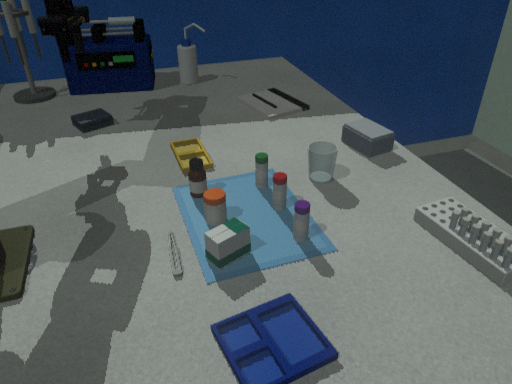

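View pics/0_wrist.png

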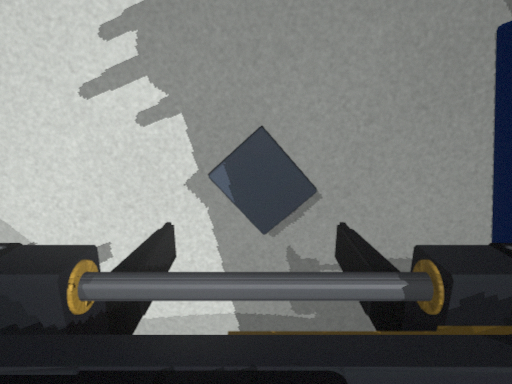

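The scene view shows the blue tray at (133,230), carton (213,181), jar (257,165), amber bottle (291,142), tubes purple (245,222), red (288,200) and green (321,182), and the yellow tray (351,130). The side view shows the same things. The wrist view has only a dark block and the edge of the blue tray/instrument.

```bash
cat >h.py <<'E'
import cv2,numpy as np,pickle
from scipy.spatial.transform import Rotation as R
def T_of(c):
    if 'world_from_camera' in c: return np.array(c['world_from_camera'])
    s=c['state'];T=np.eye(4);T[:3,:3]=R.from_euler('xyz',s['ee_rot']).as_matrix();T[:3,3]=s['tool_pos'];return T@np.array(c['tool_from_camera'])
def ray(c,uv):
    K=np.array(c['K']);T=T_of(c);d=np.array([(uv[0]-K[0,2])/K[0,0],-(uv[1]-K[1,2])/K[1,1],-1]);d=T[:3,:3]@d
    return T[:3,3],d/np.linalg.norm(d)
def plane(c,uv,z):
    o,d=ray(c,uv);return o+d*(z-o[2])/d[2]
def tri(rays):
    A=sum(np.eye(3)-np.outer(d,d) for o,d in rays);b=sum((np.eye(3)-np.outer(d,d))@o for o,d in rays)
    p=np.linalg.solve(A,b);return p,max(np.linalg.norm((np.eye(3)-np.outer(d,d))@(p-o)) for o,d in rays)
HSV=dict(purple=((125,70,40),(155,255,255)),red=((170,120,70),(180,255,255)),red2=((0,170,70),(4,255,255)),orange=((5,150,90),(14,255,255)),
 green=((50,100,30),(85,255,255)),yellow=((18,130,70),(32,255,255)),blue=((108,150,40),(125,255,255)),pad=((95,70,90),(107,255,255)))
def mask(c,name):
    h=cv2.cvtColor(c['frame'],cv2.COLOR_BGR2HSV);return cv2.inRange(h,*HSV[name])
def blobs(c,name,amin=25):
    cs,_=cv2.findContours(mask(c,name),cv2.RETR_EXTERNAL,cv2.CHAIN_APPROX_NONE)
    out=[]
    for k in cs:
        a=cv2.contourArea(k)
        if a>=amin: m=cv2.moments(k);out.append((a,m['m10']/m['m00'],m['m01']/m['m00'],k))
    return sorted(out,key=lambda t:-t[0])
def snap(name,tag):
    from rig import r
    s=r.observe();c=r.camera(name);c['state']=s;pickle.dump(c,open(f"{tag}.pkl","wb"));cv2.imwrite(f"pics/{tag}.png",c['frame']);return c
E
python3 - <<'E'
from h import *
S=pickle.load(open('c0_scene.pkl','rb'));D=pickle.load(open('c0_side.pkl','rb'))
for n in HSV:
    for c,t in((S,'scene'),(D,'side')):
        print(n,t,[tuple(np.round(b[:3],1).tolist())+cv2.boundingRect(b[3]) for b in blobs(c,n)][:4])
for n,h in(('blue',.014),('yellow',.014),('pad',.002)):
    for c in(S,D):
        k=max(blobs(c,n),key=lambda b:b[0])[3]
        bx=cv2.approxPolyDP(cv2.convexHull(k),8,True)[:,0]
        print(n,[(q.tolist(),np.round(plane(c,q,h)[:2],3).tolist()) for q in bx])
E
```

```text
purple scene [(125.0, 244.7, 216.3, 239, 210, 13, 14)]
purple side [(163.0, 301.8, 206.8, 295, 200, 15, 15)]
red scene []
red side [(58.0, 279.3, 177.0, 274, 173, 13, 11)]
red2 scene [(54.0, 287.6, 194.9, 284, 190, 8, 10)]
red2 side []
orange scene [(195.0, 256.2, 157.6, 248, 150, 17, 16)]
orange side [(179.5, 213.4, 194.2, 203, 189, 22, 14)]
green scene [(145.0, 481.3, 10.9, 473, 2, 18, 18), (115.0, 217.6, 178.7, 210, 171, 17, 16), (103.0, 321.4, 174.5, 316, 169, 12, 12), (48.5, 215.3, 193.9, 198, 186, 32, 15)]
green side [(180.0, 235.4, 225.1, 223, 218, 26, 16), (126.0, 122.6, 58.3, 112, 55, 22, 8), (62.5, 238.3, 253.3, 224, 245, 26, 20), (60.5, 260.9, 156.5, 256, 153, 12, 11)]
yellow scene [(1254.5, 351.1, 129.6, 321, 110, 62, 41)]
yellow side [(578.5, 189.5, 151.1, 171, 138, 42, 35)]
blue scene [(2912.0, 132.6, 230.5, 94, 196, 79, 71), (123.0, 502.5, 5.5, 491, 0, 21, 14)]
blue side [(30652.0, 347.9, 49.9, 72, 0, 437, 144), (6961.5, 273.1, 342.7, 212, 294, 126, 90), (3672.5, 91.2, 66.4, 20, 16, 133, 79), (450.5, 12.7, 62.1, 0, 33, 27, 51)]
pad scene [(9197.0, 267.4, 200.7, 184, 140, 169, 123)]
pad side [(7177.0, 251.5, 226.7, 172, 169, 165, 115)]
blue [([141, 196], [0.403, -0.273]), ([172, 235], [0.542, -0.252]), ([124, 266], [0.562, -0.374]), ([94, 224], [0.424, -0.397])]
blue [([508, 0], [3.101, 1.939]), ([470, 132], [1.264, 0.177]), ([403, 143], [1.04, 0.178]), ([155, 68], [0.47, 1.114]), ([72, 3], [0.076, 2.96])]
yellow [([382, 125], [0.506, 0.392]), ([338, 150], [0.52, 0.231]), ([321, 134], [0.45, 0.226]), ([363, 110], [0.432, 0.383])]
yellow [([197, 138], [0.505, 0.393]), ([212, 166], [0.509, 0.219]), ([183, 172], [0.434, 0.213]), ([171, 142], [0.43, 0.391])]
pad [([299, 140], [0.43, 0.169]), ([352, 197], [0.656, 0.177]), ([235, 262], [0.669, -0.157]), ([184, 185], [0.415, -0.166])]
pad [([336, 249], [0.668, -0.158]), ([207, 283], [0.41, -0.169]), ([172, 187], [0.399, 0.171]), ([273, 169], [0.658, 0.175])]
```

```bash
python3 - <<'E'
from h import *
S=pickle.load(open('c0_scene.pkl','rb'));D=pickle.load(open('c0_side.pkl','rb'))
for n,a,b in(('purple',(244.7,216.3),(301.8,206.8)),('red',(287.6,194.9),(279.5,177.6)),('orange',(256.2,157.6),(213.4,194.2)),('green',(321.4,174.5),(260.9,157.5)),('stripe',(217.6,178.7),(235.4,225.1)),('amber cap',(292,131),(196.5,164.5)),('beaker',(357,220),(322,150))):
    p,e=tri([ray(S,a),ray(D,b)]);print(n,p.round(3),round(e,4))
k=blobs(D,'blue')[1][3];q=cv2.approxPolyDP(cv2.convexHull(k),8,True)[:,0]
print([np.round(plane(D,u,.014)[:2],3).tolist() for u in q])
o=[cv2.resize(c['frame'][y:y+100,x:x+130],None,fx=3,fy=6/2,interpolation=cv2.INTER_CUBIC) for c,x,y in((S,190,110),(D,165,130))]
cv2.imwrite('pics/crop0.png',np.hstack(o))
E
```

```text
purple [ 0.616 -0.101  0.075] 0.0005
red [0.614 0.012 0.076] 0.0016
orange [0.469 0.012 0.063] 0.0026
green [0.604 0.111 0.077] 0.0005
stripe [ 0.484 -0.102  0.063] 0.0006
amber cap [0.455 0.124 0.08 ] 0.0015
beaker [0.752 0.101 0.079] 0.0026
[[0.535, -0.25], [0.557, -0.378], [0.471, -0.4], [0.412, -0.381], [0.396, -0.275]]
```

View pics/crop0.png

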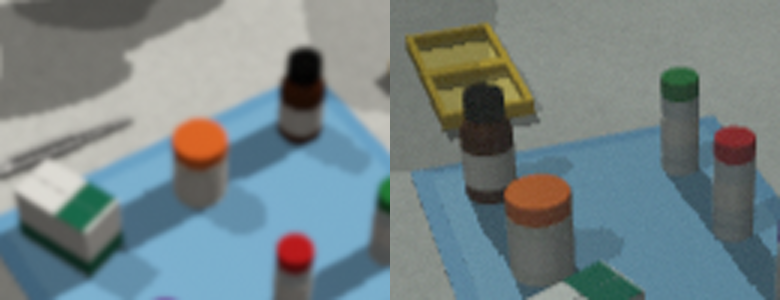

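The crop confirms the amber cap at about scene (291,132) and side (196,165). The green stripe covers the +x end of the carton top. Next I square the tool with the world axes and go over the yellow tray for a closer look.

Call:
{"method": "play_rows", "body": {
  "plan": [
    [0,0,-0.164,-0.9,-0.574,0,-1],
    [0,0,-0.164,-0.9,-0.574,0,-1],
    [0,0,-0.164,-0.9,-0.574,0,-1],
    [0,0,-0.164,-0.9,-0.574,0,-1],
    [0,0,-0.164,-0.9,-0.574,0,-1],
    [0,0,-0.164,-0.9,-0.574,0,-1]
  ]
}}

```text
time_s: 0.9
tool_pos: [0.2891, 0.5159, 0.2145]
ee_rot: [-3.141, -0.0, -3.141]
contact_force: [0.1, -0.1, -0.1]
gripper_width: 1.002
grip_force: 0.0
```

Call:
{"method": "play_rows", "body": {
  "plan": [
    [0,0,0,-0.5,-0.5,0,-1],
    [0,0,0,-1,-1,0,-1],
    [0,0,0,-1,-1,0,-1],
    [0,0,0,-1,-1,0,-1],
    [0,0,0,-1,-1,0,-1],
    [0,0,0,-1,-1,0,-1]
  ]
}}

```text
time_s: 1.65
tool_pos: [0.4088, 0.3961, 0.2146]
ee_rot: [3.141, -0.0, -3.14]
contact_force: [-0.1, 1.0, 0.7]
gripper_width: 1.0
grip_force: 0.0
```

Call:
{"method": "play_rows", "body": {
  "plan": [
    [0,0,0,-0.5,-0.5,0,-1],
    [0,0,0,-0.75,-0.75,0,-1],
    [0,0,0,-0.75,-0.75,0,-1],
    [0,0,0,-0.75,-0.75,0,-1],
    [0,0,0,-0.75,-0.75,0,-1],
    [0,0,0,-0.75,-0.75,0,-1]
  ]
}}

```text
time_s: 2.4
tool_pos: [0.4988, 0.306, 0.2147]
ee_rot: [3.141, -0.0, -3.14]
contact_force: [-0.5, 0.1, 0.7]
gripper_width: 1.0
grip_force: 0.0
```

```bash
python3 -c "
from h import *
c=snap('wrist','w1');print(c['state']['tool_pos'],c['state']['ee_rot'])"
```

```text
[0.4988433  0.30603071 0.21469973] [ 3.14147017e+00 -3.71143214e-05 -3.14033850e+00]
```

Call:
{"method": "play_rows", "body": {
  "plan": [
    [0,0,0,-0.5,-0.5,0,-1],
    [0,0,0,-0.5,-1,0,-1],
    [0,0,0,-0.5,-1,0,-1],
    [0,0,0,-0.5,-1,0,-1],
    [0,0,0,-0.5,-1,0,-1]
  ]
}}

```text
time_s: 3.08
tool_pos: [0.5592, 0.1862, 0.2147]
ee_rot: [3.141, -0.0, -3.141]
contact_force: [-0.1, 0.5, 0.2]
gripper_width: 0.998
grip_force: 0.0
```

Call:
{"method": "play_rows", "body": {
  "plan": [
    [0,0,0,0,-0.5,0,-1],
    [0,0,0,0,-1,0,-1],
    [0,0,0,0,-1,0,-1],
    [0,0,0,0,-1,0,-1],
    [0,0,0,0,-1,0,-1]
  ]
}}

```text
time_s: 3.7
tool_pos: [0.5595, 0.0666, 0.2147]
ee_rot: [3.141, -0.0, -3.14]
contact_force: [1.0, 0.5, -0.2]
gripper_width: 1.003
grip_force: 0.0
```

```bash
python3 -c "
from h import *
c=snap('wrist','w2');print(c['state']['tool_pos'],c['state']['ee_rot'])"
```

```text
[0.55946432 0.06662627 0.21466429] [ 3.14122715e+00 -2.58035475e-05 -3.13995084e+00]
```

Call:
{"method": "play_rows", "body": {
  "plan": [
    [0,0,0,-0.3,-0.5,0,-1],
    [0,0,0,-0.6,-1,0,-1],
    [0,0,0,-0.6,-1,0,-1],
    [0,0,0,-0.6,-1,0,-1],
    [0,0,0,-0.6,-1,0,-1]
  ]
}}

```text
time_s: 4.38
tool_pos: [0.631, -0.0535, 0.2145]
ee_rot: [3.141, -0.001, -3.141]
contact_force: [-0.2, 1.2, -0.4]
gripper_width: 1.001
grip_force: 0.0
```

```bash
python3 -c "
from h import *
c=snap('wrist','w3');print(c['state']['tool_pos'],c['state']['ee_rot'])
cv2.imwrite('pics/w12.png',np.hstack([cv2.resize(pickle.load(open(t,'rb'))['frame'][:300],(400,234)) for t in('w1.pkl','w2.pkl')]))"
```

```text
[ 0.63095182 -0.05354641  0.21453079] [ 3.14105276e+00 -5.26414898e-04 -3.14075126e+00]
```

View pics/w12.png

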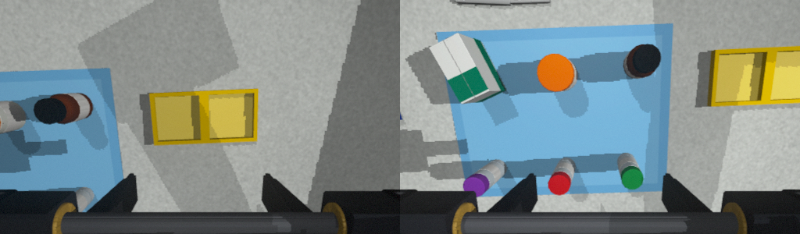

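View pics/w3.png

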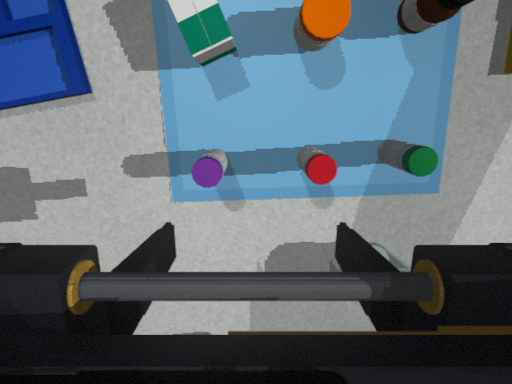

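w1 shows the yellow tray. w2 shows all the stock: carton skewed, jar at (555,72), amber cap at (645,60). w3 shows the purple (207,171), red (321,169) and green (421,160) caps. Next I look at the blue tray.

Call:
{"method": "play_rows", "body": {
  "plan": [
    [0,0,0,0.5,-0.5,0,-1],
    [0,0,0,0.8,-1,0,-1],
    [0,0,0,0.8,-1,0,-1],
    [0,0,0,0.8,-1,0,-1],
    [0,0,0,0.8,-1,0,-1],
    [0,0,0,0.8,-1,0,-1]
  ]
}}

```text
time_s: 5.18
tool_pos: [0.5359, -0.1738, 0.2147]
ee_rot: [3.141, 0.0, -3.14]
contact_force: [0.7, -0.2, 0.3]
gripper_width: 1.004
grip_force: 0.0
```

Call:
{"method": "play_rows", "body": {
  "plan": [
    [0,0,0,0,-0.5,0,-1],
    [0,0,0,0,-1,0,-1],
    [0,0,0,0,-1,0,-1],
    [0,0,0,0,-1,0,-1],
    [0,0,0,0,-1,0,-1]
  ]
}}

```text
time_s: 5.8
tool_pos: [0.5356, -0.2936, 0.2145]
ee_rot: [3.141, -0.0, -3.14]
contact_force: [-0.5, 0.2, -0.3]
gripper_width: 1.004
grip_force: 0.0
```

```bash
python3 - <<'E'
from h import *
w4=snap('wrist','w4');print(w4['state']['tool_pos'])
L=lambda t:pickle.load(open(t+'.pkl','rb'))
w1,w2,w3=L('w1'),L('w2'),L('w3')
HSV['red']=((165,120,60),(180,255,255))
def cen(c,n,sel=0):
    m=mask(c,n)
    if n=='red':m|=cv2.inRange(cv2.cvtColor(c['frame'],cv2.COLOR_BGR2HSV),(0,150,60),(5,255,255))
    k=max(cv2.findContours(m,0,1)[0],key=cv2.contourArea)
    return cv2.minEnclosingCircle(k),cv2.boundingRect(k),k
for n in('purple','red','orange'):
    a,b=cen(w2,n),cen(w3,n)
    p,e=tri([ray(w2,a[0][0]),ray(w3,b[0][0])]);print(n,a[0],b[0],a[1],b[1],p.round(4),round(e,4))
for n,c,h in(('yellow',w1,.014),('blue',w4,.014)):
    k=cen(c,n)[2];q=cv2.approxPolyDP(cv2.convexHull(k),10,True)[:,0]
    P=np.array([plane(c,u,h)[:2] for u in cv2.convexHull(k)[:,0]],np.float32)*1000
    rc=cv2.minAreaRect(P);print(n,rc,cv2.boundingRect(k))
    print([(u.tolist(),np.round(plane(c,u,h)[:2],3).tolist()) for u in q])
for t,c in(('w2',w2),('w3',w3)):
    for a,u,v,k in blobs(c,'green',60):
        print(t,'green',a,u,v,cv2.boxPoints(cv2.minAreaRect(k)).round().tolist())
cv2.imwrite('pics/crop4.png',np.hstack([cv2.resize(w4['frame'][:256],(400,200)),cv2.resize(w2['frame'][30:140,20:200],(400,244))[:200]]))
cv2.imwrite('pics/crop2.png',cv2.resize(w2['frame'][30:140,20:350],(792,264),interpolation=cv2.INTER_CUBIC))
E
```

```text
[ 0.53559381 -0.29357629  0.21453777]
purple ((97.21428680419922, 237.26190185546875), 16.639699935913086) ((207.0, 171.5), 15.435449600219727) (81, 222, 33, 31) (192, 157, 31, 30) [ 0.6158 -0.1029  0.0775] 0.0001
red ((203.59524536132812, 234.40475463867188), 14.984020233154297) ((320.7127685546875, 168.39361572265625), 15.659477233886719) (190, 220, 29, 30) (306, 154, 31, 31) [0.6122 0.011  0.0782] 0.0001
orange ((198.71875, 92.83036041259766), 24.51523208618164) ((326.3817443847656, 13.974782943725586), 26.07557487487793) (176, 69, 47, 48) (301, 0, 50, 41) [0.4694 0.0105 0.0641] 0.0011
yellow ((470.8527526855469, 312.1169128417969), (80.29712677001953, 162.22137451171875), 2.514312505722046) (191, 114, 140, 72)
[([330, 114], [0.428, 0.391]), ([328, 180], [0.506, 0.394]), ([197, 185], [0.513, 0.234]), ([192, 119], [0.434, 0.231])]
blue ((476.7062072753906, -325.26470947265625), (142.96371459960938, 132.74755859375), 10.052443504333496) (159, 48, 135, 144)
[([275, 48], [0.395, -0.273]), ([293, 174], [0.536, -0.249]), ([188, 191], [0.557, -0.377]), ([159, 70], [0.418, -0.402])]
w2 green 1220.0 86.53169398907103 107.8252732240437 [[61.0, 103.0], [97.0, 85.0], [112.0, 113.0], [75.0, 131.0]]
w2 green 638.5 296.5552075176194 227.58835813103627 [[283.0, 213.0], [311.0, 213.0], [311.0, 242.0], [283.0, 242.0]]
w2 green 353.0 114.89235127478753 84.48583569405099 [[95.0, 50.0], [129.0, 47.0], [135.0, 127.0], [101.0, 129.0]]
w3 green 1480.5 204.1467972531802 28.596420128335023 [[176.0, 23.0], [217.0, 3.0], [232.0, 34.0], [191.0, 54.0]]
w3 green 817.5 419.67706422018347 160.2638124362895 [[402.0, 146.0], [437.0, 146.0], [437.0, 175.0], [402.0, 175.0]]
w3 green 69.0 218.50241545893718 55.84299516908212 [[201.0, 63.0], [234.0, 47.0], [235.0, 50.0], [202.0, 65.0]]
```

View pics/w4.png

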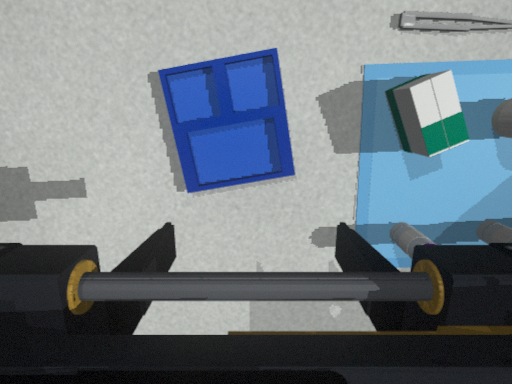

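View pics/crop2.png

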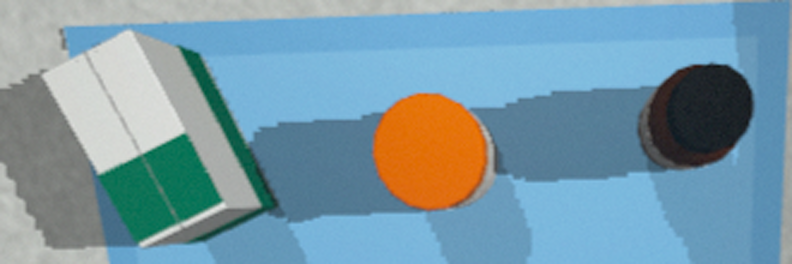

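w4 shows the blue tray, with its square wells on the base side and its long well on the +x side. The crop shows the carton top corners at about (42,75), (130,30), (222,207) and (140,243), the jar lid at (430,151) and the amber cap at (709,108).

```bash
python3 - <<'E'
from h import *
L=lambda t:pickle.load(open(t+'.pkl','rb'))
w1,w2,w3,w4,S=[L(t) for t in('w1','w2','w3','w4','c0_scene')]
p,e=tri([ray(w2,(86.5,107.8)),ray(w3,(204.1,28.6)),]);print('stripe',p.round(4),e)
q=[(20+x/2.4,30+y/2.4) for x,y in((42,75),(130,30),(222,207),(140,243))]
P=np.array([plane(w2,u,.064)[:2] for u in q]);print(P.round(4).tolist(),P.mean(0))
for a,b in((0,1),(1,2),(2,3),(3,0)):
    d=P[b]-P[a];print(np.linalg.norm(d).round(4),np.degrees(np.arctan2(d[1],d[0])).round(1))
def dark(c,x,y,w,h):
    f=c['frame'][y:y+h,x:x+w].max(2);m=(f<38).astype(np.uint8)
    k=max(cv2.findContours(m,0,1)[0],key=cv2.contourArea);return np.array(cv2.minEnclosingCircle(k)[0])+(x,y),cv2.minEnclosingCircle(k)[1],cv2.boundingRect(k)
a=dark(w1,35,110,60,60);b=dark(w2,280,45,60,60);print(a,b)
print('amber',tri([ray(w1,a[0]),ray(w2,b[0])]),plane(w2,b[0],.09))
print('jar',plane(w2,(198.7,92.8),.068),'purple',plane(w3,(207,171.5),.084),'red',plane(w3,(320.7,168.4),.084))
# tray rim height: inner features w4 vs scene
for n,c1,u1,c2,u2 in(('blueNE',w4,(293,174),S,(172,235)),('blueSW',w4,(159,70),S,(94,224)),('blueNW',w4,(275,48),S,(141,196)),('yel',w1,(328,180),S,(382,125)),('yel2',w1,(192,119),S,(321,134))):
    print(n,tri([ray(c1,u1),ray(c2,u2)]))
E
```

```text
stripe [ 0.4828 -0.1024  0.0642] 4.04834273404589e-05
[[0.4399, -0.1434], [0.4234, -0.1057], [0.4909, -0.0776], [0.5058, -0.1141]] [ 0.46501896 -0.11020769]
0.0411 113.7
0.0731 22.6
0.0394 -67.9
0.0721 -156.0
(array([ 63.65384674, 142.03845978]), 20.560659408569336, (9, 16, 41, 32)) (array([325.5,  70.5]), 11.768702507019043, (36, 14, 17, 24))
amber (array([0.45202826, 0.12704474, 0.09458388]), np.float64(0.0009071455428624839)) [0.45062256 0.127794   0.09      ]
jar [0.46858841 0.01056799 0.068     ] purple [ 0.6144542 -0.1019903  0.084    ] red [0.61120366 0.00978385 0.084     ]
blueNE (array([ 0.53723087, -0.2494535 ,  0.00643293]), np.float64(0.0018013464302023407))
blueSW (array([ 0.41845984, -0.40026495,  0.00898136]), np.float64(0.0033074375542178343))
blueNW (array([ 0.39303338, -0.27230937,  0.00196356]), np.float64(8.318297266519987e-05))
yel (array([0.50587727, 0.39325217, 0.01362615]), np.float64(0.001005002251511399))
yel2 (array([0.43738047, 0.23163926, 0.00145674]), np.float64(0.0038454450991921778))
```

Heights agree with the text. Targets: the blue tray is at (0.477,-0.325) with yaw 10°, the yellow tray at (0.471,0.312) with yaw 2.5°. Now I pick the purple tube at (0.615,-0.1025).

Call:
{"method": "play_rows", "body": {
  "plan": [
    [0,0,0,-0.33,0.5,0,-0.2],
    [0,0,0,-0.66,1,0,-0.2],
    [0,0,0,-0.66,1,0,-0.2],
    [0,0,0,-0.66,1,0,-0.2],
    [0,0,0,-0.66,1,0,-0.2]
  ]
}}

```text
time_s: 6.48
tool_pos: [0.6139, -0.176, 0.2147]
ee_rot: [-3.141, -0.0, 3.14]
contact_force: [-0.3, 0.2, -0.6]
gripper_width: 0.607
grip_force: 0.0
```

Call:
{"method": "play_rows", "body": {
  "plan": [
    [0,0,0,0,0.4,0.3,-0.2],
    [0,0,0,0,0.592,0.6,-0.2],
    [0,0,0,0,0.592,0.8,-0.2],
    [0,0,0,0,0.592,0.8,-0.2],
    [0,0,0,0,0.592,0.8,-0.2],
    [0,0,0,0,0.592,0.8,-0.2]
  ]
}}

```text
time_s: 7.22
tool_pos: [0.6156, -0.1052, 0.1207]
ee_rot: [-3.141, 0.003, 3.14]
contact_force: [-0.3, -0.0, 0.2]
gripper_width: 0.6
grip_force: 0.0
```

Call:
{"method": "play_rows", "body": {
  "plan": [
    [0,0,0,0,0,0.2,-0.2],
    [0,0,0,0,0,0.4,-0.2],
    [0,0,0,0,0,0.6,-0.2],
    [0,0,0,0,0,0.7,-0.2],
    [0,0,0,0,0,0.7,-0.2],
    [0,0,0,0,0,0.7,1],
    [0,0,0,0,0,0.7,1],
    [0,0,0,0,0,0.7,1],
    [0,0,0,0,0,0.7,1],
    [0,0,0,0,0,0.7,1],
    [0,0,0,0,0,0.7,1],
    [0,0,0,0,0,0.7,1]
  ]
}}

```text
time_s: 8.72
tool_pos: [0.6151, -0.1041, 0.0354]
ee_rot: [-3.142, 0.001, 3.141]
contact_force: [-1.2, 1.6, 5.0]
gripper_width: 0.314
grip_force: 30.0
```

Call:
{"method": "play_rows", "body": {
  "plan": [
    [0,0,0,0,0,-0.2,1],
    [0,0,0,0,0,-0.5,1],
    [0,0,0,0,0,-0.9,1],
    [0,0,0,0.2,-0.3,-1,1],
    [0,0,0,0.45,-0.7,-1,1],
    [0,0,0,0.45,-0.7,-1,1],
    [0,0,0,0.45,-0.7,-1,1]
  ]
}}

```text
time_s: 9.6
tool_pos: [0.5601, -0.1879, 0.1538]
ee_rot: [3.141, -0.001, 3.14]
contact_force: [0.6, -0.1, -1.1]
gripper_width: 0.31
grip_force: 30.0
```

Call:
{"method": "play_rows", "body": {
  "plan": [
    [0,0,0,0.3,-0.3,0,1],
    [0,0,0,0.6,-0.6,0,1],
    [0,0,0,0.975,-1,0,1],
    [0,0,0,0.975,-1,0,1],
    [0,0,0,0.975,-1,0,1]
  ]
}}

```text
time_s: 10.22
tool_pos: [0.444, -0.3073, 0.1543]
ee_rot: [3.141, -0.0, 3.141]
contact_force: [-0.7, 0.1, -1.0]
gripper_width: 0.311
grip_force: 30.0
```

Call:
{"method": "play_rows", "body": {
  "plan": [
    [0,0,0,0,-0.3,0,1],
    [0,0,0,0,-0.475,0.2,1],
    [0,0,0,0,-0.475,0.5,1],
    [0,0,0,0,-0.475,0.5,1],
    [0,0,0,0,-0.475,0.5,1],
    [0,0,0,0,-0.475,0.5,1]
  ]
}}

```text
time_s: 10.98
tool_pos: [0.4448, -0.3653, 0.0967]
ee_rot: [-3.139, 0.002, -3.141]
contact_force: [-0.5, -1.0, -1.5]
gripper_width: 0.312
grip_force: 30.0
```

```bash
python3 -c "
from h import *
c=snap('wrist','w5');print(c['state']['tool_pos'],c['state']['contact_force'],c['state']['gripper_width'])"
```

```text
[ 0.44478006 -0.36526737  0.09667837] [-0.54511001 -0.98018226 -1.53308387] 0.31193940899648903
```

View pics/w5.png

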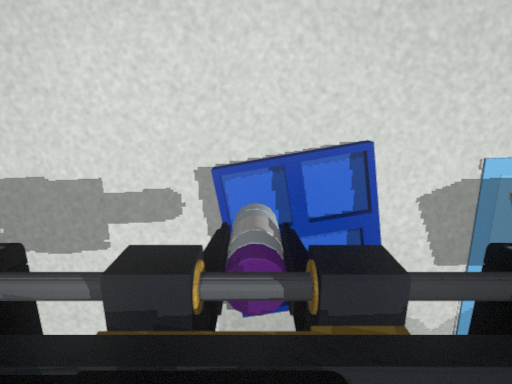

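The tube is held upright over its well. Lowering it now.

Call:
{"method": "play_rows", "body": {
  "plan": [
    [0,0,0,0,0,0.2,1],
    [0,0,0,0,0,0.38,1],
    [0,0,0,0,0,0.44,1],
    [0,0,0,0,0,0.46,1],
    [0,0,0,0,0,0.47,1],
    [0,0,0,0,0,0.47,1],
    [0,0,0,0,0,0.47,1],
    [0,0,0,0,0,0.47,1]
  ]
}}

```text
time_s: 12.02
tool_pos: [0.4435, -0.3651, 0.0386]
ee_rot: [-3.141, 0.0, 3.141]
contact_force: [0.6, 0.3, -0.8]
gripper_width: 0.311
grip_force: 30.0
```

Call:
{"method": "play_rows", "body": {
  "plan": [
    [0,0,0,0,0,0.01,1],
    [0,0,0,0,0,0.01,1],
    [0,0,0,0,0,0.01,1]
  ]
}}

```text
time_s: 12.4
tool_pos: [0.4436, -0.3652, 0.0374]
ee_rot: [-3.141, 0.0, 3.141]
contact_force: [-0.2, 0.2, 2.3]
gripper_width: 0.312
grip_force: 30.0
```

Call:
{"method": "play_rows", "body": {
  "plan": [
    [0,0,0,0,0,0,0.1],
    [0,0,0,0,0,0,0.1],
    [0,0,0,0,0,0,0.1],
    [0,0,0,0,0,-0.15,0.1],
    [0,0,0,0,0,-0.4,0],
    [0,0,0,0,0,-0.8,0],
    [0,0,0,0,0,-0.98,-0.2],
    [0,0,0,0,0,-0.98,-0.2],
    [0,0,0,0,0,-0.98,-0.2]
  ]
}}

```text
time_s: 13.52
tool_pos: [0.443, -0.3646, 0.154]
ee_rot: [3.141, -0.001, 3.141]
contact_force: [-0.3, 0.0, 0.4]
gripper_width: 0.602
grip_force: 0.0
```

Call:
{"method": "play_rows", "body": {
  "plan": [
    [0,0,0,-0.25,0.5,0,-0.2],
    [0,0,0,-0.5,1,0,-0.2],
    [0,0,0,-0.5,1,0,-0.2],
    [0,0,0,-0.5,1,0,-0.2],
    [0,0,0,-0.5,1,0,-0.2]
  ]
}}

```text
time_s: 14.15
tool_pos: [0.5027, -0.246, 0.154]
ee_rot: [3.141, -0.001, 3.14]
contact_force: [-0.5, 0.5, 0.6]
gripper_width: 0.599
grip_force: 0.0
```

Call:
{"method": "play_rows", "body": {
  "plan": [
    [0,0,0,-0.25,0.5,0,-0.2],
    [0,0,0,-0.5,1,0,-0.2],
    [0,0,0,-0.5,1,0,-0.2],
    [0,0,0,-0.5,1,0,-0.2],
    [0,0,0,-0.5,1,0,-0.2]
  ]
}}

```text
time_s: 14.78
tool_pos: [0.563, -0.1268, 0.1545]
ee_rot: [-3.141, -0.001, 3.139]
contact_force: [-1.0, -0.3, 0.3]
gripper_width: 0.599
grip_force: 0.0
```

Call:
{"method": "play_rows", "body": {
  "plan": [
    [0,0,0,-0.2,0.5,0,-0.2],
    [0,0,0,-0.4,1,0,-0.2],
    [0,0,0,-0.4,1,0,-0.2],
    [0,0,0,-0.4,1,0,-0.2],
    [0,0,0,-0.4,1,0,-0.2]
  ]
}}

```text
time_s: 15.4
tool_pos: [0.6112, -0.0069, 0.1545]
ee_rot: [-3.141, -0.0, 3.139]
contact_force: [-1.0, 0.4, -0.1]
gripper_width: 0.602
grip_force: 0.0
```

```bash
python3 -c "
from h import *
c=snap('wrist','w6');print(c['state']['tool_pos'])
c=snap('side','s6')
cv2.imwrite('pics/s6c.png',cv2.resize(c['frame'][180:384,130:400],(540,408)))"
```

```text
[ 0.6111946  -0.00694832  0.1545102 ]
```

View pics/s6c.png

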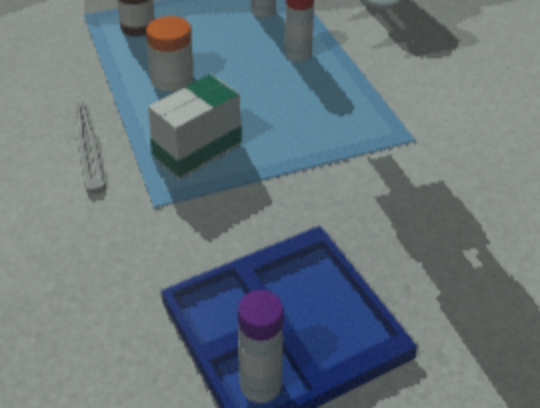

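Purple stands upright in its well. Now the red tube.

Call:
{"method": "play_rows", "body": {
  "plan": [
    [0,0,0,0,0.145,0.1,-0.2],
    [0,0,0,0,0.145,0.3,-0.2],
    [0,0,0,0,0.145,0.5,-0.2],
    [0,0,0,0,0.145,0.7,-0.2],
    [0,0,0,0,0.145,0.9,-0.2],
    [0,0,0,0,0.145,1,-0.2],
    [0,0,0,0,0.145,1,-0.2],
    [0,0,0,0,0.145,1,-0.2],
    [0,0,0,0,0.145,1,1],
    [0,0,0,0,0.145,1,1],
    [0,0,0,0,0.145,1,1],
    [0,0,0,0,0.145,1,1],
    [0,0,0,0,0.145,1,1],
    [0,0,0,0,0.145,1,1]
  ]
}}

```text
time_s: 17.25
tool_pos: [0.6119, 0.0122, 0.035]
ee_rot: [-3.142, 0.0, 3.141]
contact_force: [-1.1, -0.4, 2.8]
gripper_width: 0.312
grip_force: 30.0
```

Call:
{"method": "play_rows", "body": {
  "plan": [
    [0,0,0,0,0,-0.2,1],
    [0,0,0,0,0,-0.5,1],
    [0,0,0,0,0,-0.9,1],
    [0,0,0,0.2,-0.3,-1,1],
    [0,0,0,0.4,-0.6,-1,1],
    [0,0,0,0.4,-0.6,-1,1],
    [0,0,0,0.4,-0.6,-1,1]
  ]
}}

```text
time_s: 18.12
tool_pos: [0.5636, -0.0594, 0.1542]
ee_rot: [3.141, -0.0, 3.14]
contact_force: [0.2, -0.4, -1.0]
gripper_width: 0.31
grip_force: 30.0
```

Call:
{"method": "play_rows", "body": {
  "plan": [
    [0,0,0,0.3,-0.5,0,1],
    [0,0,0,0.6,-1,0,1],
    [0,0,0,0.6,-1,0,1],
    [0,0,0,0.6,-1,0,1],
    [0,0,0,0.6,-1,0,1]
  ]
}}

```text
time_s: 18.75
tool_pos: [0.4924, -0.1784, 0.1546]
ee_rot: [3.141, 0.0, -3.141]
contact_force: [0.6, 0.5, -0.4]
gripper_width: 0.311
grip_force: 30.0
```

Call:
{"method": "play_rows", "body": {
  "plan": [
    [0,0,0,0.3,-0.5,0,1],
    [0,0,0,0.5,-0.97,0,1],
    [0,0,0,0.5,-0.97,0,1],
    [0,0,0,0.5,-0.97,0,1],
    [0,0,0,0.5,-0.97,0,1],
    [0,0,0,0.5,-0.97,0,1]
  ]
}}

```text
time_s: 19.5
tool_pos: [0.4322, -0.2947, 0.1546]
ee_rot: [3.141, 0.0, -3.14]
contact_force: [0.0, 0.3, -0.9]
gripper_width: 0.315
grip_force: 30.0
```

Call:
{"method": "play_rows", "body": {
  "plan": [
    [0,0,0,0,-0.03,0.2,1],
    [0,0,0,0,-0.03,0.45,1],
    [0,0,0,0,-0.03,0.7,1],
    [0,0,0,0,-0.03,0.88,1],
    [0,0,0,0,-0.03,0.94,1],
    [0,0,0,0,-0.03,0.96,1],
    [0,0,0,0,-0.03,0.97,1],
    [0,0,0,0,-0.03,0.97,1],
    [0,0,0,0,-0.03,0.97,1],
    [0,0,0,0,-0.03,0.97,1]
  ]
}}

```text
time_s: 20.75
tool_pos: [0.4316, -0.2998, 0.0386]
ee_rot: [-3.141, 0.0, 3.141]
contact_force: [0.2, -0.1, -1.1]
gripper_width: 0.314
grip_force: 30.0
```

Call:
{"method": "play_rows", "body": {
  "plan": [
    [0,0,0,0,0,0.01,1],
    [0,0,0,0,0,0.01,1],
    [0,0,0,0,0,0.01,1]
  ]
}}

```text
time_s: 21.12
tool_pos: [0.4314, -0.2996, 0.037]
ee_rot: [3.141, -0.0, 3.141]
contact_force: [0.5, 0.5, -0.8]
gripper_width: 0.313
grip_force: 30.0
```

Call:
{"method": "play_rows", "body": {
  "plan": [
    [0,0,0,0,0,0.007,1],
    [0,0,0,0,0,0.007,1],
    [0,0,0,0,0,0.007,1]
  ]
}}

```text
time_s: 21.5
tool_pos: [0.4315, -0.2996, 0.037]
ee_rot: [3.141, -0.0, 3.141]
contact_force: [-1.7, 2.3, 6.1]
gripper_width: 0.307
grip_force: 30.0
```

Call:
{"method": "play_rows", "body": {
  "plan": [
    [0,0,0,0,0,0,0.1],
    [0,0,0,0,0,0,0.1],
    [0,0,0,0,0,0,0.1],
    [0,0,0,0,0,-0.15,0.1],
    [0,0,0,0,0,-0.4,0.1],
    [0,0,0,0,0,-0.8,0.1],
    [0,0,0,0,0,-0.9,-0.5],
    [0,0,0,0,0,-0.9,-0.5],
    [0,0,0,0,0,-0.9,-0.5]
  ]
}}

```text
time_s: 22.62
tool_pos: [0.4306, -0.2989, 0.1426]
ee_rot: [3.14, -0.002, 3.141]
contact_force: [0.5, 0.2, 0.7]
gripper_width: 0.708
grip_force: 0.0
```

Call:
{"method": "play_rows", "body": {
  "plan": [
    [0,0,0,-0.28,0.58,0,-0.5],
    [0,0,0,-0.28,0.58,0,-0.5],
    [0,0,0,-0.28,0.58,0,-0.5],
    [0,0,0,-0.28,0.58,0,-0.5],
    [0,0,0,-0.28,0.58,0,-0.5]
  ]
}}

```text
time_s: 23.25
tool_pos: [0.4647, -0.2308, 0.144]
ee_rot: [-3.142, -0.0, 3.14]
contact_force: [0.3, -0.3, 0.4]
gripper_width: 0.75
grip_force: 0.0
```

Call:
{"method": "play_rows", "body": {
  "plan": [
    [0,0,-0.1,0,0.4,0,-0.5],
    [0,0,-0.2,0,0.8,0,-0.5],
    [0,0,-0.2,0,1,0,-0.5],
    [0,0,-0.2,0,1,0,-0.5],
    [0,0,-0.2,0,1,0,-0.5],
    [0,0,-0.2,0,1,0,-0.5]
  ]
}}

```text
time_s: 24.0
tool_pos: [0.4652, -0.1111, 0.1443]
ee_rot: [-3.141, -0.0, -2.744]
contact_force: [0.1, -0.5, 0.1]
gripper_width: 0.752
grip_force: 0.0
```

```bash
python3 -c "
from h import *
c=snap('wrist','w7');print(c['state']['tool_pos'],c['state']['ee_rot'])
T=np.eye(4);"
```

```text
[ 0.46521565 -0.11107515  0.14428811] [-3.14136918e+00 -7.10422285e-05 -2.74417686e+00]
```

View pics/w7.png

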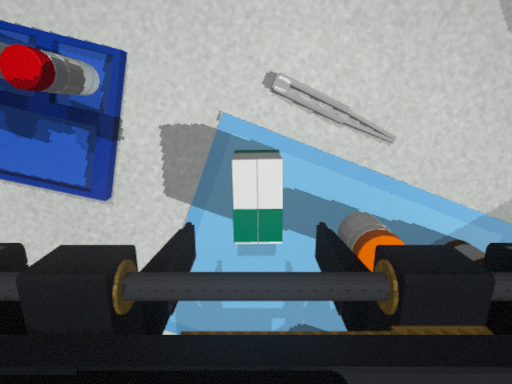

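Carton is square to the fingers, centred at column 258. Grip and carry it.

Call:
{"method": "play_rows", "body": {
  "plan": [
    [0,0,0,0,0,0.2,-0.5],
    [0,0,0,0,0,0.4,-0.5],
    [0,0,0,0,0,0.6,-0.5],
    [0,0,0,0,0,0.8,-0.5],
    [0,0,0,0,0,1,-0.5],
    [0,0,0,0,0,1,-0.5],
    [0,0,0,0,0,1,-0.5],
    [0,0,0,0,0,1,1],
    [0,0,0,0,0,1,1],
    [0,0,0,0,0,1,1],
    [0,0,0,0,0,1,1],
    [0,0,0,0,0,1,1],
    [0,0,0,0,0,1,1]
  ]
}}

```text
time_s: 25.68
tool_pos: [0.4654, -0.11, 0.0246]
ee_rot: [-3.142, 0.0, -2.742]
contact_force: [-2.1, 1.0, 3.8]
gripper_width: 0.443
grip_force: 30.0
```

Call:
{"method": "play_rows", "body": {
  "plan": [
    [0,0,0,0,0,-0.2,1],
    [0,0,0,0,0,-0.5,1],
    [0,0,0,0,0,-0.9,1],
    [0,0,0,0.1,-0.3,-1,1],
    [0,0,0,0.334,-0.87,-1,1],
    [0,0,0,0.334,-0.87,-1,1],
    [0,0,0,0.334,-0.87,-1,1]
  ]
}}

```text
time_s: 26.55
tool_pos: [0.4682, -0.2218, 0.1433]
ee_rot: [3.14, -0.001, -2.744]
contact_force: [-0.0, 0.9, -0.8]
gripper_width: 0.441
grip_force: 30.0
```

Call:
{"method": "play_rows", "body": {
  "plan": [
    [0,0,0.09,0,-0.2,0,1],
    [0,0,0.18,0,-0.4,0,1],
    [0,0,0.27,0,-0.87,0,1],
    [0,0,0.36,0,-0.87,0,1],
    [0,0,0.45,0,-0.87,0,1],
    [0,0,0.54,0,-0.87,0,1],
    [0,0,0.63,0,-0.87,0,1],
    [0,0,0.72,0,-0.87,0,1],
    [0,0,0.81,0,-0.87,0,1],
    [0,0,0.897,0,-0.87,0,1],
    [0,0,0.897,0,-0.87,0,1],
    [0,0,0.897,0,-0.87,0,1],
    [0,0,0.897,0,-0.87,0,1],
    [0,0,0.897,0,-0.87,0,1]
  ]
}}

```text
time_s: 28.3
tool_pos: [0.5094, -0.3179, 0.1442]
ee_rot: [-3.142, -0.0, 1.747]
contact_force: [-0.5, -0.0, -0.6]
gripper_width: 0.44
grip_force: 30.0
```

```bash
python3 -c "
from h import *
c=snap('wrist','w8');print(c['state']['tool_pos'],c['state']['ee_rot'],c['state']['contact_force'])
"
```

```text
[ 0.50942745 -0.31787665  0.14421749] [-3.14158887e+00 -4.04708968e-05  1.74749604e+00] [-0.53454104 -0.04804609 -0.59417749]
```

View pics/w8.png

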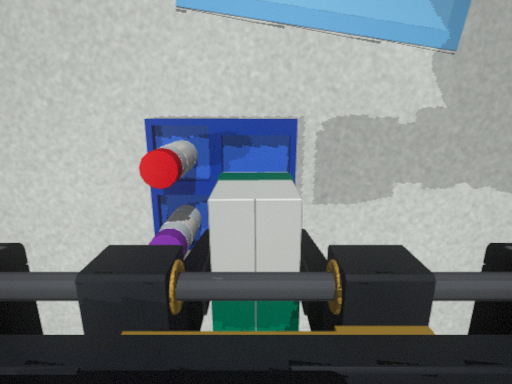

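Carton is parallel to the long well and above it. Lowering.

Call:
{"method": "play_rows", "body": {
  "plan": [
    [0,0,0,0,0,0.2,1],
    [0,0,0,0,0,0.4,1],
    [0,0,0,0,0,0.6,1],
    [0,0,0,0,0,0.8,1],
    [0,0,0,0,0,0.9,1],
    [0,0,0,0,0,0.95,1],
    [0,0,0,0,0,0.97,1],
    [0,0,0,0,0,0.97,1],
    [0,0,0,0,0,0.97,1],
    [0,0,0,0,0,0.97,1]
  ]
}}

```text
time_s: 29.6
tool_pos: [0.5097, -0.3182, 0.0284]
ee_rot: [3.141, 0.001, 1.747]
contact_force: [0.0, -0.1, -0.9]
gripper_width: 0.436
grip_force: 30.0
```

Call:
{"method": "play_rows", "body": {
  "plan": [
    [0,0,0,0,0,0.012,1],
    [0,0,0,0,0,0.012,1],
    [0,0,0,0,0,0.012,1]
  ]
}}

```text
time_s: 29.98
tool_pos: [0.5096, -0.3181, 0.0266]
ee_rot: [3.141, 0.0, 1.747]
contact_force: [1.5, 0.8, 0.3]
gripper_width: 0.442
grip_force: 30.0
```

Call:
{"method": "play_rows", "body": {
  "plan": [
    [0,0,0,0,0,0.006,1],
    [0,0,0,0,0,0.006,1],
    [0,0,0,0,0,0.006,1]
  ]
}}

```text
time_s: 30.35
tool_pos: [0.5096, -0.3181, 0.0266]
ee_rot: [3.141, 0.0, 1.747]
contact_force: [-2.2, 1.5, 5.2]
gripper_width: 0.441
grip_force: 30.0
```

Call:
{"method": "play_rows", "body": {
  "plan": [
    [0,0,0,0,0,0,-0.15],
    [0,0,0,0,0,0,-0.15],
    [0,0,0,0,0,0,-0.15],
    [0,0,0,0,0,-0.15,-0.15],
    [0,0,0,0,0,-0.4,-0.15],
    [0,0,0,0,0,-0.8,-0.15],
    [0,0,0,0,0,-0.95,-0.6],
    [0,0,0,0,0,-0.95,-0.6],
    [0,0,0,0,0,-0.95,-0.6]
  ]
}}

```text
time_s: 31.48
tool_pos: [0.5084, -0.3172, 0.1377]
ee_rot: [-3.14, -0.002, 1.747]
contact_force: [-0.4, -0.2, 0.2]
gripper_width: 0.786
grip_force: 0.0
```

Call:
{"method": "play_rows", "body": {
  "plan": [
    [0,0,-0.09,0.4,0.07,0,-0.6],
    [0,0,-0.18,0.8,0.14,0,-0.6],
    [0,0,-0.27,0.985,0.175,0,-0.6],
    [0,0,-0.36,0.985,0.175,0,-0.6],
    [0,0,-0.45,0.985,0.175,0,-0.6],
    [0,0,-0.54,0.985,0.175,0,-0.6],
    [0,0,-0.63,0.985,0.175,0,-0.6],
    [0,0,-0.697,0.985,0.175,0,-0.6],
    [0,0,-0.697,0.985,0.175,0,-0.6],
    [0,0,-0.697,0.985,0.175,0,-0.6],
    [0,0,-0.697,0.985,0.175,0,-0.6]
  ]
}}

```text
time_s: 32.85
tool_pos: [0.5091, -0.1978, 0.1391]
ee_rot: [3.141, -0.001, 3.14]
contact_force: [-1.0, -0.4, -0.7]
gripper_width: 0.801
grip_force: 0.0
```

Call:
{"method": "play_rows", "body": {
  "plan": [
    [0,0,0,0.17,0.5,0,-0.6],
    [0,0,0,0.17,0.87,0,-0.6],
    [0,0,0,0.17,0.87,0,-0.6],
    [0,0,0,0.17,0.87,0,-0.6],
    [0,0,0,0.17,0.87,0,-0.6]
  ]
}}

```text
time_s: 33.48
tool_pos: [0.4893, -0.0945, 0.1398]
ee_rot: [-3.141, 0.0, 3.139]
contact_force: [0.3, -0.9, 0.2]
gripper_width: 0.798
grip_force: 0.0
```

Call:
{"method": "play_rows", "body": {
  "plan": [
    [0,0,0,0.17,0.5,0,-0.6],
    [0,0,0,0.17,0.87,0,-0.6],
    [0,0,0,0.17,0.87,0,-0.6],
    [0,0,0,0.17,0.87,0,-0.6],
    [0,0,0,0.17,0.87,0,-0.6],
    [0,0,0,0.17,0.87,0,-0.6]
  ]
}}

```text
time_s: 34.22
tool_pos: [0.4689, 0.0099, 0.1396]
ee_rot: [-3.141, -0.0, 3.139]
contact_force: [0.1, 0.0, 0.5]
gripper_width: 0.801
grip_force: 0.0
```

```bash
python3 -c "
from h import *
c=snap('wrist','w9');print(c['state']['tool_pos'],c['state']['ee_rot'])
c=snap('side','s9')
k=cv2.resize(c['frame'][180:384,130:400],(396,300));w=pickle.load(open('w9.pkl','rb'))['frame']
cv2.imwrite('pics/m9.png',np.hstack([k,cv2.resize(w,(400,300))]))"
```

```text
[0.46891641 0.00992867 0.1396144 ] [-3.14144351e+00 -1.37097242e-04  3.13902884e+00]
```

View pics/m9.png

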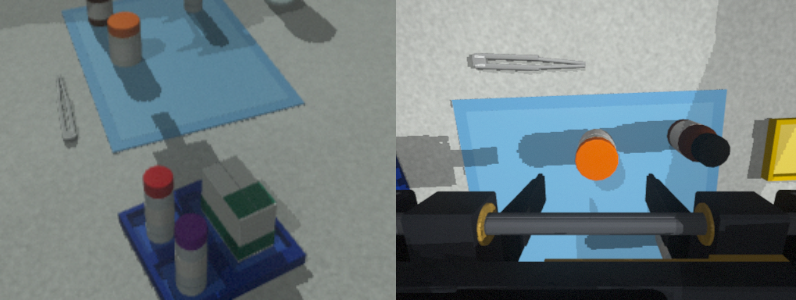

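The blood kit looks right: both tubes and the carton are upright in their wells. The jar is centred between the fingers.

Call:
{"method": "play_rows", "body": {
  "plan": [
    [0,0,0,0,0,0.2,-0.6],
    [0,0,0,0,0,0.4,-0.6],
    [0,0,0,0,0,0.6,-0.6],
    [0,0,0,0,0,0.8,-0.6],
    [0,0,0,0,0,0.963,-0.6],
    [0,0,0,0,0,0.963,-0.6],
    [0,0,0,0,0,0.963,-0.6],
    [0,0,0,0,0,0.963,1],
    [0,0,0,0,0,0.963,1],
    [0,0,0,0,0,0.963,1],
    [0,0,0,0,0,0.963,1],
    [0,0,0,0,0,0.963,1],
    [0,0,0,0,0,0.963,1]
  ]
}}

```text
time_s: 35.95
tool_pos: [0.4689, 0.0109, 0.0244]
ee_rot: [3.142, 0.0, 3.141]
contact_force: [-1.3, 0.5, 2.9]
gripper_width: 0.483
grip_force: 30.0
```

Call:
{"method": "play_rows", "body": {
  "plan": [
    [0,0,0,0,0,-0.2,1],
    [0,0,0,0,0,-0.5,1],
    [0,0,0,0,0,-0.8,1],
    [0,0,0,0,0,-1,1],
    [0,0,0,0,0.3,-1,1],
    [0,0,0,0,0.6,-1,1],
    [0,0,0,0,0.6,-1,1],
    [0,0,0,0,0.6,-1,1]
  ]
}}

```text
time_s: 36.95
tool_pos: [0.4686, 0.0826, 0.1436]
ee_rot: [-3.141, -0.001, 3.141]
contact_force: [0.6, -0.5, -0.3]
gripper_width: 0.48
grip_force: 30.0
```

Call:
{"method": "play_rows", "body": {
  "plan": [
    [0,0,0,0,0.5,0,1],
    [0,0,0,0,1,0,1],
    [0,0,0,0,1,0,1],
    [0,0,0,0,1,0,1],
    [0,0,0,0,1,0,1]
  ]
}}

```text
time_s: 37.58
tool_pos: [0.4691, 0.2015, 0.1439]
ee_rot: [-3.141, -0.0, 3.139]
contact_force: [-0.4, -0.0, 0.1]
gripper_width: 0.484
grip_force: 30.0
```

Call:
{"method": "play_rows", "body": {
  "plan": [
    [0,0,0,0,0.5,0,1],
    [0,0,0,0,1,0,1],
    [0,0,0,0,1,0,1],
    [0,0,0,0,1,0,1],
    [0,0,0,0,1,0,1],
    [0,0,0,0,1,0,1]
  ]
}}

```text
time_s: 38.33
tool_pos: [0.4693, 0.3217, 0.1441]
ee_rot: [-3.141, 0.0, 3.139]
contact_force: [0.1, -0.5, -0.8]
gripper_width: 0.48
grip_force: 30.0
```

Call:
{"method": "play_rows", "body": {
  "plan": [
    [0,0,0,0,0.26,0,1],
    [0,0,0,0,0.26,0,1],
    [0,0,0,0,0.26,0,1],
    [0,0,0,0,0.26,0,1]
  ]
}}

```text
time_s: 38.83
tool_pos: [0.4691, 0.3534, 0.144]
ee_rot: [-3.141, -0.0, 3.14]
contact_force: [-0.4, -0.0, -0.7]
gripper_width: 0.478
grip_force: 30.0
```

```bash
python3 -c "
from h import *
L=lambda t:pickle.load(open(t+'.pkl','rb'))
w2,w9=L('w2'),L('w9')
print(tri([ray(w2,(315.4,75)),ray(w9,(402,192))]),plane(w9,(402,192),.09))
c=snap('wrist','w10');print(c['state']['tool_pos'],c['state']['contact_force'],c['state']['gripper_width'])
"
```

```text
(array([0.45382581, 0.12011568, 0.08301698]), np.float64(0.00023134718403787312)) [0.45210969 0.11651606 0.09      ]
[0.46906829 0.35337584 0.14404475] [-0.44116846 -0.04466075 -0.70308292] 0.47767609162199604
```

View pics/w10.png

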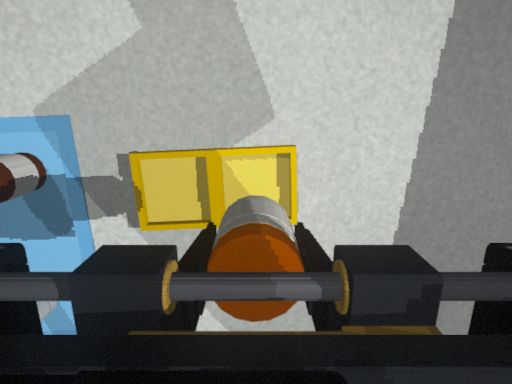

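The jar hangs upright over the far yellow well. Lowering.

Call:
{"method": "play_rows", "body": {
  "plan": [
    [0,0,0,0,0,0.2,1],
    [0,0,0,0,0,0.4,1],
    [0,0,0,0,0,0.6,1],
    [0,0,0,0,0,0.8,1],
    [0,0,0,0,0,0.9,1],
    [0,0,0,0,0,0.95,1],
    [0,0,0,0,0,0.97,1],
    [0,0,0,0,0,0.97,1],
    [0,0,0,0,0,0.97,1],
    [0,0,0,0,0,0.97,1]
  ]
}}

```text
time_s: 40.12
tool_pos: [0.4693, 0.3544, 0.0283]
ee_rot: [3.141, 0.001, 3.141]
contact_force: [-0.3, -0.1, -1.4]
gripper_width: 0.478
grip_force: 30.0
```

Call:
{"method": "play_rows", "body": {
  "plan": [
    [0,0,0,0,0,0.015,1],
    [0,0,0,0,0,0.015,1],
    [0,0,0,0,0,0.015,1]
  ]
}}

```text
time_s: 40.5
tool_pos: [0.4694, 0.3544, 0.0264]
ee_rot: [3.141, 0.001, 3.141]
contact_force: [-0.6, -0.6, 2.9]
gripper_width: 0.48
grip_force: 30.0
```

Call:
{"method": "play_rows", "body": {
  "plan": [
    [0,0,0,0,0,0,-0.25],
    [0,0,0,0,0,0,-0.25],
    [0,0,0,0,0,0,-0.25],
    [0,0,0,0,0,-0.15,-0.25],
    [0,0,0,0,0,-0.4,-0.25],
    [0,0,0,0,0,-0.8,-0.25],
    [0,0,0,0,0,-0.95,-0.6],
    [0,0,0,0,0,-0.95,-0.6],
    [0,0,0,0,0,-0.95,-0.6]
  ]
}}

```text
time_s: 41.62
tool_pos: [0.468, 0.3535, 0.138]
ee_rot: [-3.14, -0.003, 3.141]
contact_force: [-0.6, 0.5, -0.6]
gripper_width: 0.791
grip_force: 0.0
```

Call:
{"method": "play_rows", "body": {
  "plan": [
    [0,0,0,0.06,-0.5,0,-0.6],
    [0,0,0,0.06,-0.98,0,-0.6],
    [0,0,0,0.06,-0.98,0,-0.6],
    [0,0,0,0.06,-0.98,0,-0.6],
    [0,0,0,0.06,-0.98,0,-0.6]
  ]
}}

```text
time_s: 42.25
tool_pos: [0.4614, 0.2373, 0.1392]
ee_rot: [-3.141, -0.001, -3.141]
contact_force: [-0.2, -1.1, 0.5]
gripper_width: 0.806
grip_force: 0.0
```

Call:
{"method": "play_rows", "body": {
  "plan": [
    [0,0,0,0.065,-0.5,0,-0.6],
    [0,0,0,0.065,-0.98,0,-0.6],
    [0,0,0,0.065,-0.98,0,-0.6],
    [0,0,0,0.065,-0.98,0,-0.6],
    [0,0,0,0.065,-0.98,0,-0.6],
    [0,0,0,0.065,-0.98,0,-0.6]
  ]
}}

```text
time_s: 43.0
tool_pos: [0.4538, 0.12, 0.1398]
ee_rot: [3.142, -0.0, -3.14]
contact_force: [-0.0, 0.7, 0.3]
gripper_width: 0.802
grip_force: 0.0
```

```bash
python3 -c "
from h import *
c=snap('wrist','w11');print(c['state']['tool_pos'],c['state']['ee_rot'])"
```

```text
[0.45379429 0.12004327 0.13980613] [ 3.14151829e+00 -3.32951149e-04 -3.14029964e+00]
```

View pics/w11.png

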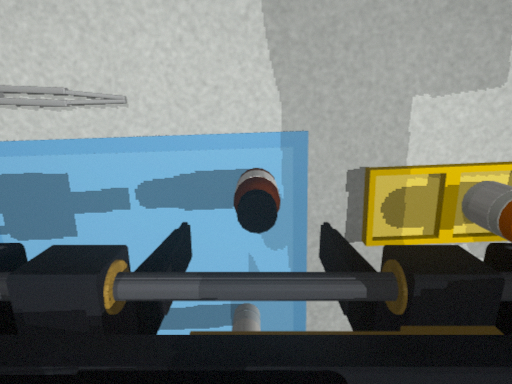

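The bottle is centred at column 257. Grip and carry it to the near yellow well.

Call:
{"method": "play_rows", "body": {
  "plan": [
    [0,0,0,0,0,0.2,-0.6],
    [0,0,0,0,0,0.4,-0.6],
    [0,0,0,0,0,0.6,-0.6],
    [0,0,0,0,0,0.8,-0.6],
    [0,0,0,0,0,0.95,-0.6],
    [0,0,0,0,0,0.99,-0.6],
    [0,0,0,0,0,0.99,-0.6],
    [0,0,0,0,0,0.99,1],
    [0,0,0,0,0,0.99,1],
    [0,0,0,0,0,0.99,1],
    [0,0,0,0,0,0.99,1],
    [0,0,0,0,0,0.99,1],
    [0,0,0,0,0,0.99,1]
  ]
}}

```text
time_s: 44.68
tool_pos: [0.454, 0.1191, 0.0214]
ee_rot: [3.141, 0.0, 3.141]
contact_force: [-0.3, 1.7, 2.8]
gripper_width: 0.414
grip_force: 30.0
```

Call:
{"method": "play_rows", "body": {
  "plan": [
    [0,0,0,0,0,-0.2,1],
    [0,0,0,0,0,-0.5,1],
    [0,0,0,0,0,-0.8,1],
    [0,0,0,0,0,-1,1],
    [0,0,0,-0.16,0.3,-1,1],
    [0,0,0,-0.16,0.6,-1,1],
    [0,0,0,-0.16,0.6,-1,1],
    [0,0,0,-0.16,0.6,-1,1]
  ]
}}

```text
time_s: 45.68
tool_pos: [0.4726, 0.1904, 0.1403]
ee_rot: [-3.141, -0.001, 3.141]
contact_force: [0.7, -0.1, -1.2]
gripper_width: 0.416
grip_force: 30.0
```

Call:
{"method": "play_rows", "body": {
  "plan": [
    [0,0,0,0,0.4,0,1],
    [0,0,0,0,0.66,0,1],
    [0,0,0,0,0.66,0,1],
    [0,0,0,0,0.66,0,1],
    [0,0,0,0,0.66,0,1],
    [0,0,0,0,0.66,0,1]
  ]
}}

```text
time_s: 46.42
tool_pos: [0.4733, 0.2693, 0.1411]
ee_rot: [-3.141, 0.0, 3.14]
contact_force: [-0.6, -0.2, -1.9]
gripper_width: 0.41
grip_force: 30.0
```

Call:
{"method": "play_rows", "body": {
  "plan": [
    [0,0,0,0,0,0.2,1],
    [0,0,0,0,0,0.4,1],
    [0,0,0,0,0,0.6,1],
    [0,0,0,0,0,0.8,1],
    [0,0,0,0,0,0.9,1],
    [0,0,0,0,0,0.95,1],
    [0,0,0,0,0,0.97,1],
    [0,0,0,0,0,0.97,1],
    [0,0,0,0,0,0.97,1],
    [0,0,0,0,0,0.97,1]
  ]
}}

```text
time_s: 47.68
tool_pos: [0.4735, 0.2703, 0.0252]
ee_rot: [3.141, 0.001, 3.141]
contact_force: [-0.7, -0.2, -0.9]
gripper_width: 0.415
grip_force: 30.0
```

Call:
{"method": "play_rows", "body": {
  "plan": [
    [0,0,0,0,0,0.015,1],
    [0,0,0,0,0,0.015,1],
    [0,0,0,0,0,0.015,1]
  ]
}}

```text
time_s: 48.05
tool_pos: [0.4735, 0.2703, 0.0234]
ee_rot: [3.141, 0.001, 3.141]
contact_force: [-0.4, -0.2, 3.1]
gripper_width: 0.417
grip_force: 30.0
```

Contact made; release, then rise and look.

Call:
{"method": "play_rows", "body": {
  "plan": [
    [0,0,0,0,0,0,-0.12],
    [0,0,0,0,0,0,-0.12],
    [0,0,0,0,0,0,-0.12],
    [0,0,0,0,0,-0.15,-0.12],
    [0,0,0,0,0,-0.4,-0.12],
    [0,0,0,0,0,-0.8,-0.12],
    [0,0,0,0,0,-1,-0.12],
    [0,0,0,0,0,-1,-0.12],
    [0,0,0,0,0,-1,-0.12]
  ]
}}

```text
time_s: 49.18
tool_pos: [0.4726, 0.2699, 0.1422]
ee_rot: [-3.141, -0.001, 3.141]
contact_force: [-0.9, 0.3, -0.7]
gripper_width: 0.561
grip_force: 0.0
```

Call:
{"method": "play_rows", "body": {
  "plan": [
    [0,0,0,0.4,0,-0.4,-0.12],
    [0,0,0,0.8,0,-0.6,-0.12],
    [0,0,0,0.8,0,-0.6,-0.12],
    [0,0,0,0.8,0,-0.6,-0.12],
    [0,0,0,0.8,0,-0.6,-0.12],
    [0,0,0,0.8,0,-0.6,-0.12]
  ]
}}

```text
time_s: 49.92
tool_pos: [0.3773, 0.2698, 0.2134]
ee_rot: [-3.14, -0.002, 3.14]
contact_force: [0.5, 0.3, 0.2]
gripper_width: 0.557
grip_force: 0.0
```

```bash
python3 -c "
from h import *
a=snap('scene','s12')['frame'][90:290,80:400];b=snap('side','s13')['frame'][120:384,130:370]
cv2.imwrite('pics/m12.png',np.hstack([cv2.resize(a,(480,300)),cv2.resize(b,(273,300))]))
from rig import r;print(r.observe()['tool_pos'])"
```

```text
[0.37739667 0.26993955 0.21399127]
```

View pics/m12.png

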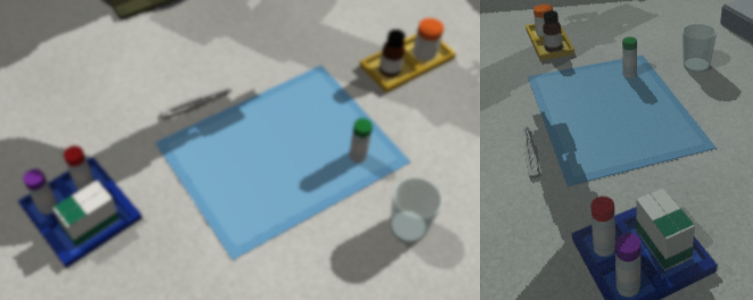

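Both views show all five items upright in their wells. The green tube, beaker and forceps have not moved, and the gripper is clear.

```bash
python3 -c "
from rig import r
print(r.job_done())"
```

```text
the job is handed in; nothing more can be done
None
```

Both kits are made up and handed in at about 50 s: all five items stand upright in their wells, and the green-capped tube, beaker and forceps were left where they were.

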